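# Ease the flower press two turns

### The arm

A 6-joint arm with a two-finger parallel gripper is mounted at the origin on a cart in front of the work surface, level with it; the furniture and walls round the work are solid. World frame = base frame: x ahead of the robot, y to its left, z up, the work surface at z = 0. Lengths are in m, angles in rad, forces in N, time in s.
With the tool pointing down it reaches from about 0.4 to 0.825 m from the base axis. Payload 7 kg.
Tool frame: the origin (TCP) lies on the front face of the gripper's body, between the roots of the fingers; the fingertips stand 66 mm ahead of it and the grasp point (between the pads) lies 47 mm ahead of it; z points along the fingers, y is the line along which they close (so a half turn about z gives the same grasp; the last joint's range is limited). The gripper opens to 88 mm and grips with 3 to 60 N. Pads are 19 mm wide; open, the fingers measure 130 mm over their backs; the gripper's body (78 mm by 193 mm) begins 47 mm behind the grasp point.
Start: joints at [1.406, 0.359, 0.012, 0, -1.224, -0.288], TCP at [0.295, 0.607, 0.292] pointing down, gripper open.
Joint ranges: [-3.07, 3.07], [-1.43, 2.12], [-1.02, 1.25], [-3.03, 1.67], [-3.05, -0], [-3.03, 3.03]. Speed limits (rad/s): [2.39, 2.39, 3.01, 3.14, 3.14, 3.14].

### API

Orientations are given as [roll, pitch, yaw] about the fixed x, y, z axes, in that order (R = Rz(yaw) Ry(pitch) Rx(roll)).
In Python, from station import arm gives the robot as it stands. The module is installed in compiled form; this text tells all that it offers.
- The arm moves only by the tool move_arm, never from a script. Its argument "increments" is a list of rows, each an object of numbers: "jaw": the gripper command: -1 is shut, 1 is fully open, values between are in proportion; "dx", "dy", "dz": the shift along the tool's x, y, z in m; "twist": the turn about the tool's z in rad. A call has 1 to 12 rows; each row shifts and turns the commanded pose from where the row before left it, along the tool's axes as they then stand; what a row does not reach is not made up. A row lasts 1/12 s, in which the tool goes at most 41.7 mm and 7.16 degrees, less where a joint would pass 70% of its speed; a pose out of reach is approached as far as the arm can. A call is refused whole if a number of a shift passes 0.0417 or a number of a turn 0.125, either way. A call with a gripper value outside its range is refused whole. The fingers move at their own pace and stop on an object; "force" is the grip in N (left out, the last holds). Time passes only in rows, so rows that do not move let the fingers close. It gives the time, the measured TCP pose, the force, the opening and the grip force at its end, in the units of the state.
- arm.get_state(): the state, without advancing time (a new reading comes with each control period).
- arm.grab_frame(name): name is "side" or "top" or "wrist"; returns the picture (400x640x3 uint8, blue, green, red); there is no depth.
- arm.camera_info(name): a dict with "K" (3x3 intrinsics, pixels), "extrinsics" (4x4, takes a point from camera to world coordinates). Camera axes: x right, y down, z forward; pixel columns grow to the right and rows downward; lengths in m; the calibration is good to about 2 mm. The wrist camera is an equidistant fisheye: a pixel r from the principal point sees the ray r / f radians off the axis. A picture is of the moment at which its call begins: read the wrist's pose just before it. camera_info takes no time and is no camera call; for the wrist camera it gives the pose at the moment of the call.
- arm.job_done(): hands the job in; it is judged then, once.
Trained networks look in the newest picture that a camera, given by its name, has taken for a name from the list of things; names that differ only in an ending like _2 or _b are one class to them, and where a whole thing is asked for, a point or a joint stands for the part that bears it (a point fixed in the world has none). Each returns a list of dicts, best first, with "score" (0 to 1); they miss things now and then, are a little off and sometimes report something else, mostly with a low value. They report only what shows in the picture. A call takes as long as a camera call.
- arm.find_in(camera, name): "position" ([x, y, z] in m, in world coordinates, good to about 4 mm: the middle of the surface that is visible of it).
- arm.silhouettes(camera, name): "pixels" (400x640 bool, what is visible of it).
- arm.pinpoint(camera, name): "position" ([x, y, z] in m, in world coordinates, good to about 4 mm: a listed point, or the origin of a listed thing).
The state is a dict: "t": time; "q": joint angles; "qd": joint speeds; "joint_efforts": joint torques, N m; "eef_pos": TCP position; "ee_rot": TCP orientation; "force": force on the tool from outside, world axes, zero at the start; "moment": the same for the moment, N m; "width": finger opening in m; "gripper_force": force on a finger pad.
Only numpy, scipy, OpenCV 4.12 (cv2) and the standard library are available. Lean on these libraries where they do the work, as an engineer would, in place of code of your own. Each camera call takes 0.05 s, during which the arm holds its last target. There are 200 camera calls.

### The job

One of the two ribbed collars on the flower press is still screwed down tight onto the top board, while the other already stands well clear of it. Loosen the tight collar by two full turns (anticlockwise seen from above, so that its index bar ends up pointing the way it did at the start) by running a fingertip round its knurled rim with light pressure; do not grip it between the fingers. Leave the other collar and the things lying around the press as they are.

Things in the scene. Friction and masses are not known exactly. Their poses are not given: they have to be found in the camera images.
- press: Plywood flower press 230 x 116 mm, fixed to the desk, at any yaw. Origin at the centre of its underside, x along its length, z up. Its top board's upper face is 46 mm above the desk. Two fixed steel studs, 14 mm diameter, rise to 98 mm above the desk at x = -65 mm (tight collar) and x = +65 mm (slack collar) in its frame
- tight_collar_mid (a point): Centre of the tight collar, on the stud's axis, half-way up its ribs (about 59 mm above the desk at the start). An aluminium disc nut that turns about the upright stud, 82 mm diameter over 18 upright ribs, 72 mm between them; ribs 7 mm wide, 48 to 70 mm above the desk while tight. Flat top at 72 mm with a 26 mm hub; 2 mm gap to the board below
- tight_collar (a joint): Turn of the tight collar in rad: 0 at the start (cannot go clockwise), growing anticlockwise seen from above (loosening), 6.283 a turn, stop at 4 turns. It rises 2 mm a turn. Friction 0.05 N m holds it where left; about 1.3 N along the rim turns it. A finger orbiting the rim also rolls along it, so the collar may turn up to half as much again as the finger travels round
- tight_collar_index (a point): Middle of the tight collar's index bar, a raised dark steel bar 20 x 4 mm that lies radially on the collar's flat top, 14 to 34 mm from the axis, and turns with it. It points along +x of the press when the joint is at 0
- slack_collar_mid (a point): Centre of the other collar, of the same make, already loosened: it stands 12 mm higher, its ribs 60 to 82 mm above the desk, 130 mm from the tight collar
- slack_collar (a joint): Turning angle of the slack collar in rad, 0 at the start; it turns as easily and is to be left alone
- glue_stick: Glue stick standing upright, 26 mm diameter, 86 mm tall, loose; origin at the centre of its underside. Leave alone
- masking_tape: Roll of masking tape lying flat, 98 mm diameter, 25 mm tall, loose; origin at the centre of its underside. Leave alone
- paint_tube: Paint tube lying flat, 131 x 39 x 26 mm, length along its y, loose; origin at the centre of its underside. Leave alone
- wood_block: Wooden sanding block between the press and the tall stack of fixed boxes behind it (keep the gripper clear of those), 75 x 45 x 35 mm, length along its y, loose; origin at the centre of its underside. Leave alone

How it is judged:
By the outcome, as a careful person would: the job done as asked, in the order asked, and still so for the second after the job is handed in, with the robot touching nothing.
It also fails if it takes over 67 s, if anything falls off the work surface, if the arm or the gripper's body presses on something with over 40 N, if the wrist force passes 120 N, or if a joint passes its speed limit or range.

## Working session

There is one attempt and no reset: what is moved stays moved. The work goes in short steps, Python scripts to look and compute and a tool call to move; the robot and the scene stay as the last step left them, time stands still between calls to the robot, and variables do not carry over. Pictures are saved under pics/ and viewed, at most 10 in all, crops included, and the job is handed in when it is done.

Besides the shell and the picture viewer there is one more tool, called after "Emit:" as a command line: name --argument value ..., lists and objects as JSON in quotes. move_arm: Moves the arm, as the interface text tells. Its arguments: {"type":"object","properties":{"increments":{"type":"array"},"force":{"type":"number"}},"required":["increments"]}

```bash
mkdir -p pics
python3 - <<'E'
from station import arm
import cv2
s=arm.get_state();print({k:s[k] for k in('t','eef_pos','ee_rot','width','force')})
for c in('top','side'):
    cv2.imwrite(f'pics/{c}0.png',arm.grab_frame(c))
    for n in('press','tight_collar_mid','tight_collar_index','slack_collar_mid','glue_stick','masking_tape','paint_tube','wood_block'):
        r=arm.pinpoint(c,n);print(c,n,[(d['position'],round(d['score'],2)) for d in r[:2]])
E
```

```text
{'t': 0.0, 'eef_pos': array([0.29514911, 0.6066165 , 0.29123839]), 'ee_rot': array([ 3.13993167e+00, -1.54403760e-04, -4.52906234e-01]), 'width': 0.0873729874528127, 'force': array([-1.14784574,  0.36274958, -0.26268319])}
top press [([0.4664, -0.2857, -0.0021], 0.86)]
top tight_collar_mid [([0.4714, -0.2237, 0.0557], 0.87), ([0.4685, -0.249, 0.0759], 0.29)]
top tight_collar_index [([0.4689, -0.2467, 0.0746], 0.81)]
top slack_collar_mid [([0.4662, -0.3533, 0.0664], 0.96)]
top glue_stick [([0.4695, -0.247, 0.0752], 0.54), ([0.5452, -0.4823, 0.0018], 0.5)]
top masking_tape [([0.6911, -0.1619, 0.0006], 0.75)]
top paint_tube [([0.6728, -0.4373, -0.0006], 0.83)]
top wood_block [([0.6657, -0.2757, -0.0034], 0.93)]
side press [([0.4691, -0.2874, 0.0022], 0.8)]
side tight_collar_mid [([0.475, -0.2227, 0.0556], 0.82)]
side tight_collar_index [([0.4726, -0.2478, 0.0723], 0.65)]
side slack_collar_mid [([0.4635, -0.356, 0.0732], 0.79), ([0.6672, -0.277, 0.0043], 0.69)]
side glue_stick [([0.5457, -0.4809, 0.0017], 0.55)]
side masking_tape [([0.6928, -0.1615, -0.002], 0.72)]
side paint_tube [([0.6728, -0.442, -0.001], 0.71), ([0.463, -0.3537, 0.0752], 0.25)]
side wood_block [([0.6675, -0.2762, 0.0061], 0.96), ([0.4731, -0.2213, 0.0579], 0.38)]
```

View pics/top0.png

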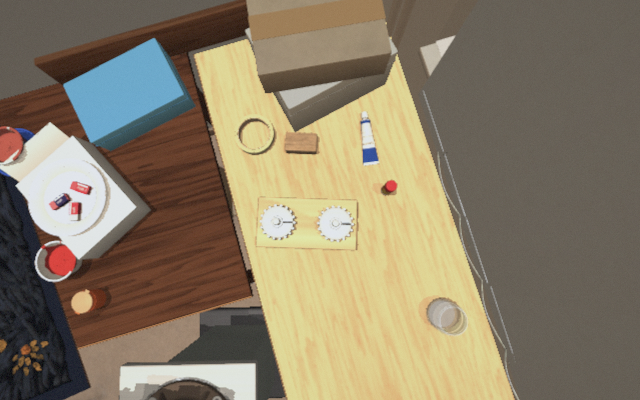

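View pics/side0.png

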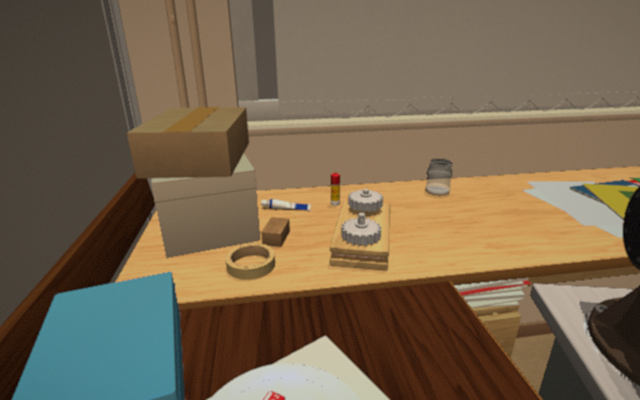

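Tight collar is on the left in the top view (278,222) with its stud standing proud; slack collar at (336,224). The stack, block, tape and tube are all farther in +x. On the left are a teal box and a plate, so I check their heights before crossing.

Run:
```python
from station import arm
import numpy as np,cv2
P=[]
for c in('top','side'):
    i=arm.camera_info(c);P.append(np.array(i['K'])@np.linalg.inv(i['extrinsics'])[:3])
    print(c,np.array(i['extrinsics'])[:3,3])
for n,a,b in(('blue',(193,97),(178,275)),('plate/box corner',(150,210),(322,340)),('tight stud',(278,221),(361,215))):
    X=cv2.triangulatePoints(P[0],P[1],np.array(a,float),np.array(b,float)).ravel();X=X[:3]/X[3]
    print(n,X.round(3),[((p@np.r_[X,1])[:2]/(p@np.r_[X,1])[2]-q).round(1) for p,q in zip(P,(a,b))])
```

```text
top [ 0.42635567 -0.32989682  0.94747814]
side [0.47387229 0.47062433 0.43423556]
blue [ 0.771 -0.029  0.065] [array([-0., -0.]), array([0., 0.])]
plate/box corner [0.514 0.074 0.048] [array([-0.1, -2.6]), array([4.6, 0.5])]
tight stud [ 0.473 -0.229  0.091] [array([-0. , -0.3]), array([0.3, 0. ])]
```

Emit:
move_arm --increments '[{"dz": -0.03,"jaw": -1,"twist": 0.112},{"dz": -0.03,"jaw": -1,"twist": 0.112},{"dz": -0.03,"jaw": -1,"twist": 0.112},{"dz": -0.02,"jaw": -1,"twist": 0.112},{"jaw": -1,"twist": 0.112},{"jaw": -1,"twist": 0.112},{"jaw": -1,"twist": 0.112},{"jaw": -1,"twist": 0.112},{"jaw": -1,"twist": 0.112},{"jaw": -1,"twist": 0.11},{"jaw": -1}]' --force 20

```text
$.increments[0]: bad value
```

Emit:
move_arm --increments '[{"dx": 0,"dy": 0,"dz": 0,"jaw": -1,"twist": 0.112},{"dx": 0,"dy": 0,"dz": 0,"jaw": -1,"twist": 0.112},{"dx": 0,"dy": 0,"dz": 0,"jaw": -1,"twist": 0.112},{"dx": 0,"dy": 0,"dz": 0,"jaw": -1,"twist": 0.112},{"dx": 0,"dy": 0,"dz": 0,"jaw": -1,"twist": 0.112},{"dx": 0,"dy": 0,"dz": 0,"jaw": -1,"twist": 0.112},{"dx": 0,"dy": 0,"dz": 0,"jaw": -1,"twist": 0.112},{"dx": 0,"dy": 0,"dz": 0,"jaw": -1,"twist": 0.112},{"dx": 0,"dy": 0,"dz": 0,"jaw": -1,"twist": 0.112},{"dx": 0,"dy": 0,"dz": 0,"jaw": -1,"twist": 0.11},{"dx": 0,"dy": 0,"dz": 0,"jaw": -1,"twist": 0}]' --force 20

```text
t: 1.82
eef_pos: [0.2953, 0.6069, 0.2922]
ee_rot: [3.142, 0.0, -1.576]
force: [0.6, 1.0, -0.1]
width: 0.0197
gripper_force: 0.0
```

Emit:
move_arm --increments '[{"dx": 0.031,"dy": -0.0074,"dz": 0,"jaw": -1,"twist": 0},{"dx": 0.031,"dy": -0.0074,"dz": 0,"jaw": -1,"twist": 0},{"dx": 0.031,"dy": -0.0074,"dz": 0,"jaw": -1,"twist": 0},{"dx": 0.031,"dy": -0.0074,"dz": 0,"jaw": -1,"twist": 0},{"dx": 0.031,"dy": -0.0074,"dz": 0,"jaw": -1,"twist": 0},{"dx": 0.031,"dy": -0.0074,"dz": 0,"jaw": -1,"twist": 0},{"dx": 0.031,"dy": -0.0074,"dz": 0,"jaw": -1,"twist": 0},{"dx": 0.031,"dy": -0.0074,"dz": 0,"jaw": -1,"twist": 0},{"dx": 0.031,"dy": -0.0074,"dz": 0,"jaw": -1,"twist": 0},{"dx": 0.031,"dy": -0.0074,"dz": 0,"jaw": -1,"twist": 0},{"dx": 0.031,"dy": -0.0074,"dz": 0,"jaw": -1,"twist": 0},{"dx": 0.031,"dy": -0.0074,"dz": 0,"jaw": -1,"twist": 0}]'

```text
t: 2.82
eef_pos: [0.3841, 0.2334, 0.2925]
ee_rot: [-3.141, 0.001, -1.566]
force: [0.4, -0.4, 0.5]
width: 0.0005
gripper_force: 0.0
```

Emit:
move_arm --increments '[{"dx": 0.031,"dy": -0.0074,"dz": 0,"jaw": -1,"twist": 0},{"dx": 0.031,"dy": -0.0074,"dz": 0,"jaw": -1,"twist": 0},{"dx": 0.031,"dy": -0.0074,"dz": 0,"jaw": -1,"twist": 0},{"dx": 0.031,"dy": -0.0074,"dz": 0,"jaw": -1,"twist": 0},{"dx": 0.031,"dy": -0.0074,"dz": 0,"jaw": -1,"twist": 0},{"dx": 0.031,"dy": -0.0074,"dz": 0,"jaw": -1,"twist": 0},{"dx": 0.031,"dy": -0.0074,"dz": 0,"jaw": -1,"twist": 0},{"dx": 0.031,"dy": -0.0074,"dz": 0,"jaw": -1,"twist": 0},{"dx": 0.031,"dy": -0.0074,"dz": 0,"jaw": -1,"twist": 0},{"dx": 0.031,"dy": -0.0074,"dz": 0,"jaw": -1,"twist": 0},{"dx": 0.031,"dy": -0.0074,"dz": 0,"jaw": -1,"twist": 0},{"dx": 0.031,"dy": -0.0074,"dz": 0,"jaw": -1,"twist": 0}]'

```text
t: 3.82
eef_pos: [0.473, -0.1387, 0.2925]
ee_rot: [-3.141, 0.0, -1.567]
force: [1.9, 1.1, -0.8]
width: 0.0006
gripper_force: 0.0
```

Run:
```python
from station import arm
import cv2
s=arm.get_state();print({k:s[k] for k in('t','eef_pos','ee_rot','width','force','q')})
cv2.imwrite('pics/wrist1.png',arm.grab_frame('wrist'))
for n in('tight_collar_mid','tight_collar_index','slack_collar_mid','press'):
    print(n,[(d['position'],round(d['score'],2)) for d in arm.pinpoint('wrist',n)[:2]])
```

```text
{'t': 3.8167, 'eef_pos': array([ 0.47300883, -0.13873937,  0.29249378]), 'ee_rot': array([-3.14072470e+00,  7.60984387e-05, -1.56655130e+00]), 'width': 0.0005673957905057999, 'force': array([ 1.94674331,  1.13993708, -0.76635402]), 'q': array([ 1.14354662e-01,  5.49099323e-02, -3.78179873e-01,  2.17559743e-05,
       -1.13683546e+00, -1.10118805e-01])}
tight_collar_mid [([0.4746, -0.228, 0.0581], 0.88)]
tight_collar_index [([0.4731, -0.2479, 0.0734], 0.97)]
slack_collar_mid [([0.4693, -0.2888, -0.003], 0.67)]
press [([0.4707, -0.2892, -0.0016], 0.98)]
```

View pics/wrist1.png

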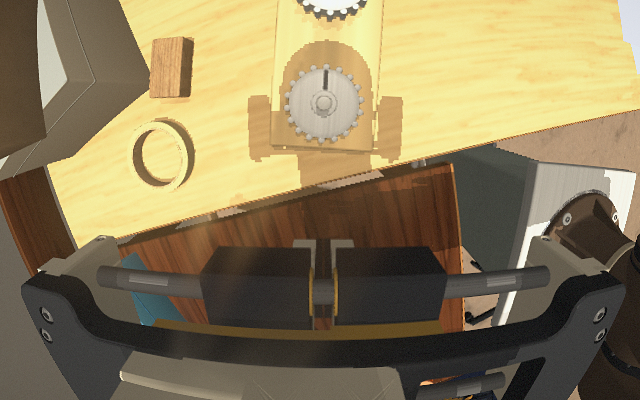

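Closed fingers hang just off the collar's +y end; collar at about (325,102), index bar pointing away (-y). Descend beside it.

Emit:
move_arm --increments '[{"dx": 0,"dy": 0,"dz": 0.03,"jaw": -1,"twist": 0},{"dx": 0,"dy": 0,"dz": 0.03,"jaw": -1,"twist": 0},{"dx": 0,"dy": 0,"dz": 0.03,"jaw": -1,"twist": 0},{"dx": 0,"dy": 0,"dz": 0.03,"jaw": -1,"twist": 0},{"dx": 0,"dy": 0,"dz": 0.03,"jaw": -1,"twist": 0},{"dx": 0,"dy": 0,"dz": 0.0185,"jaw": -1,"twist": 0},{"dx": 0,"dy": 0,"dz": 0,"jaw": -1,"twist": 0},{"dx": 0,"dy": 0,"dz": 0,"jaw": -1,"twist": 0}]'

```text
t: 4.73
eef_pos: [0.4727, -0.1362, 0.1236]
ee_rot: [3.14, -0.0, -1.568]
force: [-0.4, -0.3, 0.5]
width: 0.0005
gripper_force: 0.0
```

Run:
```python
from station import arm
import cv2
s=arm.get_state();print({k:s[k] for k in('t','eef_pos','ee_rot','force')})
f=arm.grab_frame('side');cv2.imwrite('pics/side1.png',cv2.resize(f[140:290,270:470],(800,600)))
```

```text
{'t': 4.7333, 'eef_pos': array([ 0.47271747, -0.13615884,  0.12358251]), 'ee_rot': array([ 3.13983059e+00, -4.12712004e-04, -1.56782409e+00]), 'force': array([-0.3549878 , -0.31813719,  0.54041148])}
```

View pics/side1.png

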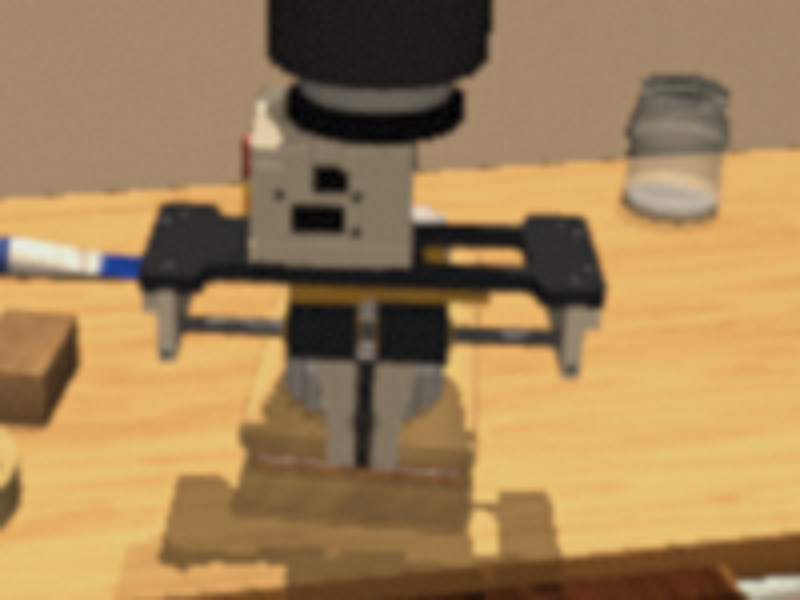

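Fingers taper to a tip about 32 x 19 mm. Raise 4 mm for stud clearance and feel for the rim.

Emit:
move_arm --increments '[{"dx": 0.01,"dy": 0,"dz": -0.004,"jaw": -1,"twist": 0},{"dx": 0.01,"dy": 0,"dz": 0,"jaw": -1,"twist": 0},{"dx": 0.01,"dy": 0,"dz": 0,"jaw": -1,"twist": 0},{"dx": 0.004,"dy": 0,"dz": 0,"jaw": -1,"twist": 0},{"dx": 0,"dy": 0,"dz": 0,"jaw": -1,"twist": 0},{"dx": 0,"dy": 0,"dz": 0,"jaw": -1,"twist": 0}]'

```text
t: 5.28
eef_pos: [0.4728, -0.1717, 0.1278]
ee_rot: [-3.141, 0.0, -1.572]
force: [-0.2, 0.4, 0.2]
width: 0.0003
gripper_force: 0.0
```

Emit:
move_arm --increments '[{"dx": 0.002,"dy": 0,"dz": 0,"jaw": -1,"twist": 0},{"dx": 0,"dy": 0,"dz": 0,"jaw": -1,"twist": 0}]'

```text
t: 5.45
eef_pos: [0.4728, -0.173, 0.1276]
ee_rot: [3.142, 0.0, -1.571]
force: [0.0, 0.9, 0.9]
width: 0.0004
gripper_force: 0.5
```

Emit:
move_arm --increments '[{"dx": 0.002,"dy": 0,"dz": 0,"jaw": -1,"twist": 0},{"dx": 0,"dy": 0,"dz": 0,"jaw": -1,"twist": 0}]'

```text
t: 5.62
eef_pos: [0.4729, -0.1738, 0.1276]
ee_rot: [-3.141, 0.002, -1.571]
force: [-2.1, 12.0, 3.2]
width: 0.0003
gripper_force: 5.8
```

Emit:
move_arm --increments '[{"dx": -0.0004,"dy": 0.001,"dz": 0,"jaw": -1,"twist": 0},{"dx": 0,"dy": 0.002,"dz": 0,"jaw": -1,"twist": 0},{"dx": 0,"dy": 0.002,"dz": 0,"jaw": -1,"twist": 0},{"dx": 0,"dy": 0.002,"dz": 0,"jaw": -1,"twist": 0},{"dx": 0,"dy": 0.002,"dz": 0,"jaw": -1,"twist": 0},{"dx": 0,"dy": 0.002,"dz": 0,"jaw": -1,"twist": 0},{"dx": 0,"dy": 0.001,"dz": 0,"jaw": -1,"twist": 0}]'

```text
t: 6.2
eef_pos: [0.4618, -0.1735, 0.1278]
ee_rot: [-3.14, 0.001, -1.57]
force: [1.5, 8.3, -0.1]
width: 0.0002
gripper_force: 4.4
```

```bash
cat > look.py <<'E'
from station import arm
import numpy as np
C=np.array([.473,-.2238])
def look(cams=('wrist','top')):
    s=arm.get_state();print('t',s['t'],'tcp',s['eef_pos'].round(4),'F',s['force'].round(1))
    for c in cams:
        arm.grab_frame(c)
        for n in('tight_collar_index','tight_collar_mid'):
            for d in arm.pinpoint(c,n)[:1]:
                p=np.array(d['position']);v=p[:2]-C
                print(c,n,p.round(4),'ang %.0f'%np.degrees(np.arctan2(v[1],v[0])) if 'index' in n else '',round(d['score'],2))
if __name__=='__main__':look()
E
python3 look.py
```

```text
t 6.2 tcp [ 0.4618 -0.1735  0.1278] F [ 1.5  8.3 -0.1]
wrist tight_collar_index [ 0.478  -0.2504  0.0723] ang -79 0.71
wrist tight_collar_mid [ 0.4771 -0.2242  0.058 ]  0.74
top tight_collar_index [ 0.4756 -0.2473  0.0751] ang -84 0.65
top tight_collar_mid [ 0.4737 -0.2222  0.0559]  0.81
```

Emit:
move_arm --increments '[{"dx": 0,"dy": 0.002,"dz": 0,"jaw": -1,"twist": 0},{"dx": 0,"dy": 0.002,"dz": 0,"jaw": -1,"twist": 0},{"dx": 0.00015,"dy": 0.00349,"dz": 0,"jaw": -1,"twist": 0},{"dx": 0.00046,"dy": 0.00346,"dz": 0,"jaw": -1,"twist": 0},{"dx": 0.00076,"dy": 0.00341,"dz": 0,"jaw": -1,"twist": 0},{"dx": 0.00105,"dy": 0.00333,"dz": 0,"jaw": -1,"twist": 0}]'

```text
t: 7.0
eef_pos: [0.443, -0.1771, 0.1277]
ee_rot: [-3.141, -0.0, -1.57]
force: [0.6, 0.7, 0.3]
width: 0.0001
gripper_force: 0.6
```

Emit:
move_arm --increments '[{"dx": 0.00134,"dy": 0.00322,"dz": 0,"jaw": -1,"twist": 0},{"dx": 0.00161,"dy": 0.0031,"dz": 0,"jaw": -1,"twist": 0},{"dx": 0.00188,"dy": 0.00294,"dz": 0,"jaw": -1,"twist": 0},{"dx": 0.00212,"dy": 0.00277,"dz": 0,"jaw": -1,"twist": 0},{"dx": 0.00236,"dy": 0.00257,"dz": 0,"jaw": -1,"twist": 0}]'

```text
t: 7.42
eef_pos: [0.4283, -0.1867, 0.1277]
ee_rot: [3.142, -0.0, -1.571]
force: [0.8, 0.8, -0.3]
width: 0.0002
gripper_force: 0.5
```

```bash
python3 look.py
```

```text
t 7.4167 tcp [ 0.4283 -0.1867  0.1277] F [ 0.8  0.8 -0.3]
wrist tight_collar_index [ 0.4944 -0.2423  0.0728] ang -41 0.66
wrist tight_collar_mid [ 0.4735 -0.226   0.0608]  0.97
top tight_collar_index [ 0.4893 -0.2365  0.0747] ang -38 0.6
top tight_collar_mid [ 0.4729 -0.2208  0.0523]  0.9
```

Emit:
move_arm --increments '[{"dx": 0.00257,"dy": 0.00236,"dz": 0,"jaw": -1,"twist": 0},{"dx": 0.00277,"dy": 0.00212,"dz": 0,"jaw": -1,"twist": 0},{"dx": 0.00294,"dy": 0.00188,"dz": 0,"jaw": -1,"twist": 0},{"dx": 0.0031,"dy": 0.00161,"dz": 0,"jaw": -1,"twist": 0},{"dx": 0.00322,"dy": 0.00134,"dz": 0,"jaw": -1,"twist": 0}]'

```text
t: 8.13
eef_pos: [0.419, -0.2013, 0.1277]
ee_rot: [3.141, 0.0, -1.571]
force: [0.2, 1.9, -1.0]
width: 0.0003
gripper_force: 0.6
```

Emit:
move_arm --increments '[{"dx": 0.00333,"dy": 0.00105,"dz": 0,"jaw": -1,"twist": 0},{"dx": 0.00341,"dy": 0.00076,"dz": 0,"jaw": -1,"twist": 0},{"dx": 0.00346,"dy": 0.00046,"dz": 0,"jaw": -1,"twist": 0},{"dx": 0.00349,"dy": 0.00015,"dz": 0,"jaw": -1,"twist": 0}]'

```text
t: 8.47
eef_pos: [0.4162, -0.215, 0.1275]
ee_rot: [3.14, 0.0, -1.571]
force: [-1.8, 1.2, -0.0]
width: 0.0007
gripper_force: 0.7
```

```bash
python3 look.py
```

```text
t 8.4667 tcp [ 0.4162 -0.215   0.1275] F [-1.8  1.2 -0. ]
wrist tight_collar_index [ 0.4989 -0.2276  0.0756] ang -8 0.6
wrist tight_collar_mid [ 0.4747 -0.2243  0.0565]  0.6
top tight_collar_index [ 0.4925 -0.2221  0.0748] ang 5 0.71
top tight_collar_mid [ 0.4726 -0.2208  0.0589]  0.52
```

Emit:
move_arm --increments '[{"dx": 0.0027,"dy": -0.0005,"dz": 0,"jaw": -1,"twist": 0},{"dx": 0.0027,"dy": 0,"dz": 0,"jaw": -1,"twist": 0},{"dx": 0.0027,"dy": 0,"dz": 0,"jaw": -1,"twist": 0},{"dx": 0.0027,"dy": 0,"dz": 0,"jaw": -1,"twist": 0},{"dx": 0.0027,"dy": 0,"dz": 0,"jaw": -1,"twist": 0},{"dx": 0.0027,"dy": 0,"dz": 0,"jaw": -1,"twist": 0},{"dx": 0.0027,"dy": 0,"dz": 0,"jaw": -1,"twist": 0}]'

```text
t: 9.35
eef_pos: [0.4168, -0.2338, 0.1275]
ee_rot: [3.14, 0.0, -1.571]
force: [-4.2, 0.8, 1.5]
width: 0.0008
gripper_force: 2.3
```

Emit:
move_arm --increments '[{"dx": 0.00349,"dy": -0.00015,"dz": 0,"jaw": -1,"twist": 0},{"dx": 0.00346,"dy": -0.00046,"dz": 0,"jaw": -1,"twist": 0},{"dx": 0.00341,"dy": -0.00076,"dz": 0,"jaw": -1,"twist": 0},{"dx": 0.00333,"dy": -0.00105,"dz": 0,"jaw": -1,"twist": 0},{"dx": 0.00322,"dy": -0.00134,"dz": 0,"jaw": -1,"twist": 0}]'

```text
t: 9.77
eef_pos: [0.4218, -0.2509, 0.1278]
ee_rot: [-3.141, -0.0, -1.571]
force: [-2.1, -0.0, -0.7]
width: 0.0007
gripper_force: 0.9
```

```bash
python3 look.py
```

```text
t 9.7667 tcp [ 0.4218 -0.2509  0.1278] F [-2.1 -0.  -0.7]
wrist tight_collar_index [ 0.4898 -0.2079  0.0744] ang 43 0.62
```

Emit:
move_arm --increments '[{"dx": 0.0031,"dy": -0.00161,"dz": 0,"jaw": -1,"twist": 0},{"dx": 0.00294,"dy": -0.00188,"dz": 0,"jaw": -1,"twist": 0},{"dx": 0.00277,"dy": -0.00212,"dz": 0,"jaw": -1,"twist": 0},{"dx": 0.00257,"dy": -0.00236,"dz": 0,"jaw": -1,"twist": 0},{"dx": 0.00236,"dy": -0.00257,"dz": 0,"jaw": -1,"twist": 0},{"dx": 0.00212,"dy": -0.00277,"dz": 0,"jaw": -1,"twist": 0}]'

```text
t: 10.57
eef_pos: [0.4348, -0.2667, 0.1276]
ee_rot: [3.142, -0.0, -1.571]
force: [-1.1, 1.3, 1.1]
width: 0.0003
gripper_force: 0.6
```

Emit:
move_arm --increments '[{"dx": 0.00188,"dy": -0.00294,"dz": 0,"jaw": -1,"twist": 0},{"dx": 0.00161,"dy": -0.0031,"dz": 0,"jaw": -1,"twist": 0},{"dx": 0.00134,"dy": -0.00322,"dz": 0,"jaw": -1,"twist": 0},{"dx": 0.00105,"dy": -0.00333,"dz": 0,"jaw": -1,"twist": 0},{"dx": 0.00076,"dy": -0.00341,"dz": 0,"jaw": -1,"twist": 0},{"dx": 0.00046,"dy": -0.00346,"dz": 0,"jaw": -1,"twist": 0},{"dx": 0.00015,"dy": -0.00349,"dz": 0,"jaw": -1,"twist": 0}]'

```text
t: 11.15
eef_pos: [0.4577, -0.2738, 0.1277]
ee_rot: [3.142, -0.0, -1.571]
force: [-2.1, -3.6, 0.4]
width: 0.0009
gripper_force: 2.1
```

```bash
python3 look.py
```

```text
t 11.15 tcp [ 0.4577 -0.2738  0.1277] F [-2.1 -3.6  0.4]
top tight_collar_mid [ 0.4628 -0.3523  0.0666]  0.65
```

Emit:
move_arm --increments '[{"dx": -0.0003,"dy": -0.0027,"dz": 0,"jaw": -1,"twist": 0},{"dx": 0,"dy": -0.0027,"dz": 0,"jaw": -1,"twist": 0},{"dx": 0,"dy": -0.0027,"dz": 0,"jaw": -1,"twist": 0},{"dx": 0,"dy": -0.0027,"dz": 0,"jaw": -1,"twist": 0},{"dx": 0,"dy": -0.0027,"dz": 0,"jaw": -1,"twist": 0},{"dx": 0,"dy": -0.0027,"dz": 0,"jaw": -1,"twist": 0}]'

```text
t: 11.95
eef_pos: [0.4738, -0.2741, 0.128]
ee_rot: [-3.141, -0.001, -1.571]
force: [-1.5, -8.0, 0.9]
width: 0.0005
gripper_force: 3.9
```

Emit:
move_arm --increments '[{"dx": 0,"dy": -0.0027,"dz": 0,"jaw": -1,"twist": 0},{"dx": 0,"dy": -0.0027,"dz": 0,"jaw": -1,"twist": 0},{"dx": 0,"dy": -0.0027,"dz": 0,"jaw": -1,"twist": 0},{"dx": 0,"dy": -0.0027,"dz": 0,"jaw": -1,"twist": 0},{"dx": 0,"dy": -0.0027,"dz": 0,"jaw": -1,"twist": 0},{"dx": 0,"dy": -0.0027,"dz": 0,"jaw": -1,"twist": 0}]'

```text
t: 12.45
eef_pos: [0.4902, -0.2741, 0.1281]
ee_rot: [-3.141, -0.001, -1.57]
force: [-0.4, -5.5, -0.1]
width: 0.0003
gripper_force: 3.1
```

Emit:
move_arm --increments '[{"dx": -0.00015,"dy": -0.00349,"dz": 0,"jaw": -1,"twist": 0},{"dx": -0.00046,"dy": -0.00346,"dz": 0,"jaw": -1,"twist": 0},{"dx": -0.00076,"dy": -0.00341,"dz": 0,"jaw": -1,"twist": 0},{"dx": -0.00105,"dy": -0.00333,"dz": 0,"jaw": -1,"twist": 0},{"dx": -0.00134,"dy": -0.00322,"dz": 0,"jaw": -1,"twist": 0},{"dx": -0.00161,"dy": -0.0031,"dz": 0,"jaw": -1,"twist": 0}]'

```text
t: 12.95
eef_pos: [0.5099, -0.2675, 0.1275]
ee_rot: [3.141, 0.0, -1.571]
force: [1.1, -0.9, 0.3]
width: 0.0007
gripper_force: 0.6
```

```bash
python3 look.py
```

```text
t 12.95 tcp [ 0.5099 -0.2675  0.1275] F [ 1.1 -0.9  0.3]
top tight_collar_index [ 0.4476 -0.2256  0.0779] ang -176 0.82
top tight_collar_mid [ 0.4727 -0.2205  0.058 ]  0.84
```

Emit:
move_arm --increments '[{"dx": -0.00188,"dy": -0.00294,"dz": 0,"jaw": -1,"twist": 0},{"dx": -0.00212,"dy": -0.00277,"dz": 0,"jaw": -1,"twist": 0},{"dx": -0.00236,"dy": -0.00257,"dz": 0,"jaw": -1,"twist": 0},{"dx": -0.00257,"dy": -0.00236,"dz": 0,"jaw": -1,"twist": 0},{"dx": -0.00277,"dy": -0.00212,"dz": 0,"jaw": -1,"twist": 0},{"dx": -0.00294,"dy": -0.00188,"dz": 0,"jaw": -1,"twist": 0}]'

```text
t: 13.75
eef_pos: [0.525, -0.2529, 0.1277]
ee_rot: [-3.141, 0.0, -1.571]
force: [-0.4, 1.2, -0.1]
width: 0.0007
gripper_force: 0.0
```

Emit:
move_arm --increments '[{"dx": -0.0031,"dy": -0.00161,"dz": 0,"jaw": -1,"twist": 0},{"dx": -0.00322,"dy": -0.00134,"dz": 0,"jaw": -1,"twist": 0},{"dx": -0.00333,"dy": -0.00105,"dz": 0,"jaw": -1,"twist": 0},{"dx": -0.00341,"dy": -0.00076,"dz": 0,"jaw": -1,"twist": 0},{"dx": -0.00346,"dy": -0.00046,"dz": 0,"jaw": -1,"twist": 0},{"dx": -0.00349,"dy": -0.00015,"dz": 0,"jaw": -1,"twist": 0}]'

```text
t: 14.25
eef_pos: [0.5298, -0.2329, 0.1276]
ee_rot: [3.142, 0.0, -1.571]
force: [0.9, 0.4, 0.3]
width: 0.0004
gripper_force: 0.0
```

```bash
python3 look.py
```

```text
t 14.25 tcp [ 0.5298 -0.2329  0.1276] F [0.9 0.4 0.3]
wrist tight_collar_index [ 0.4522 -0.2384  0.0732] ang -145 0.82
top tight_collar_index [ 0.4493 -0.2325  0.079 ] ang -160 0.57
top tight_collar_mid [ 0.4717 -0.2222  0.0602]  0.75
```

Emit:
move_arm --increments '[{"dx": 0,"dy": 0.0007,"dz": 0,"jaw": -1,"twist": 0},{"dx": 0,"dy": 0.0006,"dz": 0,"jaw": -1,"twist": 0}]'

```text
t: 14.72
eef_pos: [0.5286, -0.2334, 0.1277]
ee_rot: [-3.141, -0.0, -1.571]
force: [1.2, -0.4, 0.4]
width: 0.0002
gripper_force: 0.7
```

Emit:
move_arm --increments '[{"dx": -0.0027,"dy": 0,"dz": 0,"jaw": -1,"twist": 0},{"dx": -0.0027,"dy": 0,"dz": 0,"jaw": -1,"twist": 0}]'

```text
t: 14.88
eef_pos: [0.5291, -0.2281, 0.1279]
ee_rot: [-3.14, -0.0, -1.571]
force: [3.0, -1.1, 0.6]
width: 0.0006
gripper_force: 1.2
```

Emit:
move_arm --increments '[{"dx": -0.0027,"dy": 0.0003,"dz": 0,"jaw": -1,"twist": 0},{"dx": -0.0027,"dy": 0,"dz": 0,"jaw": -1,"twist": 0},{"dx": -0.0027,"dy": 0,"dz": 0,"jaw": -1,"twist": 0},{"dx": -0.0027,"dy": 0,"dz": 0,"jaw": -1,"twist": 0},{"dx": -0.0027,"dy": 0,"dz": 0,"jaw": -1,"twist": 0}]'

```text
t: 15.3
eef_pos: [0.5286, -0.214, 0.1279]
ee_rot: [-3.141, -0.0, -1.571]
force: [2.9, -0.4, 1.1]
width: 0.0006
gripper_force: 1.7
```

Emit:
move_arm --increments '[{"dx": -0.00349,"dy": 0.00015,"dz": 0,"jaw": -1,"twist": 0},{"dx": -0.00346,"dy": 0.00046,"dz": 0,"jaw": -1,"twist": 0},{"dx": -0.00341,"dy": 0.00076,"dz": 0,"jaw": -1,"twist": 0},{"dx": -0.00333,"dy": 0.00105,"dz": 0,"jaw": -1,"twist": 0},{"dx": -0.00322,"dy": 0.00134,"dz": 0,"jaw": -1,"twist": 0},{"dx": -0.0031,"dy": 0.00161,"dz": 0,"jaw": -1,"twist": 0}]'

```text
t: 15.8
eef_pos: [0.5223, -0.194, 0.1275]
ee_rot: [3.141, 0.0, -1.571]
force: [1.0, -0.1, -0.5]
width: 0.0006
gripper_force: 0.6
```

```bash
python3 look.py
```

```text
t 15.8 tcp [ 0.5223 -0.194   0.1275] F [ 1.  -0.1 -0.5]
wrist tight_collar_index [ 0.4683 -0.2472  0.0732] ang -101 0.96
wrist tight_collar_mid [ 0.4714 -0.2276  0.0569]  0.6
top tight_collar_index [ 0.4647 -0.2453  0.0763] ang -111 0.64
top tight_collar_mid [ 0.4733 -0.2245  0.056 ]  0.65
```

Emit:
move_arm --increments '[{"dx": -0.00294,"dy": 0.00188,"dz": 0,"jaw": -1,"twist": 0},{"dx": -0.00277,"dy": 0.00212,"dz": 0,"jaw": -1,"twist": 0},{"dx": -0.00257,"dy": 0.00236,"dz": 0,"jaw": -1,"twist": 0},{"dx": -0.00236,"dy": 0.00257,"dz": 0,"jaw": -1,"twist": 0},{"dx": -0.00212,"dy": 0.00277,"dz": 0,"jaw": -1,"twist": 0},{"dx": -0.00188,"dy": 0.00294,"dz": 0,"jaw": -1,"twist": 0}]'

```text
t: 16.6
eef_pos: [0.508, -0.1794, 0.1277]
ee_rot: [-3.141, 0.0, -1.571]
force: [1.4, -1.1, -0.3]
width: 0.0004
gripper_force: 0.6
```

Emit:
move_arm --increments '[{"dx": -0.00161,"dy": 0.0031,"dz": 0,"jaw": -1,"twist": 0},{"dx": -0.00134,"dy": 0.00322,"dz": 0,"jaw": -1,"twist": 0},{"dx": -0.00105,"dy": 0.00333,"dz": 0,"jaw": -1,"twist": 0},{"dx": -0.00076,"dy": 0.00341,"dz": 0,"jaw": -1,"twist": 0},{"dx": -0.00046,"dy": 0.00346,"dz": 0,"jaw": -1,"twist": 0},{"dx": -0.00015,"dy": 0.00349,"dz": 0,"jaw": -1,"twist": 0}]'

```text
t: 17.1
eef_pos: [0.4887, -0.1737, 0.1279]
ee_rot: [-3.14, 0.001, -1.571]
force: [3.5, 8.6, 1.4]
width: 0.0002
gripper_force: 4.2
```

```bash
python3 look.py
```

```text
t 17.1 tcp [ 0.4887 -0.1737  0.1279] F [3.5 8.6 1.4]
wrist tight_collar_index [ 0.4753 -0.2261  0.0622] ang -45 0.74
wrist tight_collar_mid [ 0.4761 -0.2241  0.0594]  0.89
top tight_collar_index [ 0.4859 -0.2403  0.078 ] ang -52 0.83
top tight_collar_mid [ 0.4739 -0.2213  0.0593]  0.74
```

Emit:
move_arm --increments '[{"dx": 0,"dy": 0.0027,"dz": 0,"jaw": -1,"twist": 0},{"dx": 0,"dy": 0.0027,"dz": 0,"jaw": -1,"twist": 0},{"dx": 0,"dy": 0.0027,"dz": 0,"jaw": -1,"twist": 0},{"dx": 0,"dy": 0.0027,"dz": 0,"jaw": -1,"twist": 0},{"dx": 0,"dy": 0.0027,"dz": 0,"jaw": -1,"twist": 0},{"dx": 0,"dy": 0.0027,"dz": 0,"jaw": -1,"twist": 0},{"dx": 0,"dy": 0.0027,"dz": 0,"jaw": -1,"twist": 0},{"dx": 0,"dy": 0.0027,"dz": 0,"jaw": -1,"twist": 0},{"dx": 0,"dy": 0.0027,"dz": 0,"jaw": -1,"twist": 0},{"dx": 0,"dy": 0.0027,"dz": 0,"jaw": -1,"twist": 0},{"dx": 0,"dy": 0.0027,"dz": 0,"jaw": -1,"twist": 0},{"dx": 0,"dy": 0.0027,"dz": 0,"jaw": -1,"twist": 0}]'

```text
t: 18.4
eef_pos: [0.4555, -0.1731, 0.1277]
ee_rot: [-3.141, 0.002, -1.571]
force: [0.4, 8.9, 3.2]
width: 0.0001
gripper_force: 4.2
```

Emit:
move_arm --increments '[{"dx": 0.00015,"dy": 0.00349,"dz": 0,"jaw": -1,"twist": 0},{"dx": 0.00046,"dy": 0.00346,"dz": 0,"jaw": -1,"twist": 0},{"dx": 0.00076,"dy": 0.00341,"dz": 0,"jaw": -1,"twist": 0},{"dx": 0.00105,"dy": 0.00333,"dz": 0,"jaw": -1,"twist": 0},{"dx": 0.00134,"dy": 0.00322,"dz": 0,"jaw": -1,"twist": 0},{"dx": 0.00161,"dy": 0.0031,"dz": 0,"jaw": -1,"twist": 0},{"dx": 0.00188,"dy": 0.00294,"dz": 0,"jaw": -1,"twist": 0},{"dx": 0.00212,"dy": 0.00277,"dz": 0,"jaw": -1,"twist": 0},{"dx": 0.00236,"dy": 0.00257,"dz": 0,"jaw": -1,"twist": 0}]'

```text
t: 19.15
eef_pos: [0.4272, -0.1864, 0.1277]
ee_rot: [3.141, -0.0, -1.571]
force: [1.7, 1.3, 0.4]
width: 0.0009
gripper_force: 0.6
```

```bash
python3 look.py
```

```text
t 19.15 tcp [ 0.4272 -0.1864  0.1277] F [1.7 1.3 0.4]
wrist tight_collar_index [ 0.4899 -0.2087  0.0757] ang 42 0.66
wrist tight_collar_mid [ 0.4744 -0.2269  0.0637]  0.84
top tight_collar_index [ 0.4875 -0.2067  0.0787] ang 50 0.71
top tight_collar_mid [ 0.4709 -0.2212  0.0566]  0.81
```

Emit:
move_arm --increments '[{"dx": 0.00257,"dy": 0.00236,"dz": 0,"jaw": -1,"twist": 0},{"dx": 0.00277,"dy": 0.00212,"dz": 0,"jaw": -1,"twist": 0},{"dx": 0.00294,"dy": 0.00188,"dz": 0,"jaw": -1,"twist": 0},{"dx": 0.0031,"dy": 0.00161,"dz": 0,"jaw": -1,"twist": 0},{"dx": 0.00322,"dy": 0.00134,"dz": 0,"jaw": -1,"twist": 0},{"dx": 0.00333,"dy": 0.00105,"dz": 0,"jaw": -1,"twist": 0},{"dx": 0.00341,"dy": 0.00076,"dz": 0,"jaw": -1,"twist": 0},{"dx": 0.00346,"dy": 0.00046,"dz": 0,"jaw": -1,"twist": 0},{"dx": 0.00349,"dy": -0.00015,"dz": 0,"jaw": -1,"twist": 0}]'

```text
t: 20.2
eef_pos: [0.416, -0.2148, 0.1277]
ee_rot: [3.142, -0.0, -1.571]
force: [0.2, -0.1, 0.7]
width: -0.0
gripper_force: 0.0
```

Emit:
move_arm --increments '[{"dx": 0.0027,"dy": -0.0004,"dz": 0,"jaw": -1,"twist": 0},{"dx": 0.0027,"dy": 0,"dz": 0,"jaw": -1,"twist": 0},{"dx": 0.0027,"dy": 0,"dz": 0,"jaw": -1,"twist": 0},{"dx": 0.0027,"dy": 0,"dz": 0,"jaw": -1,"twist": 0},{"dx": 0.0027,"dy": 0,"dz": 0,"jaw": -1,"twist": 0},{"dx": 0.0027,"dy": 0,"dz": 0,"jaw": -1,"twist": 0},{"dx": 0.0027,"dy": 0,"dz": 0,"jaw": -1,"twist": 0}]'

```text
t: 20.78
eef_pos: [0.4164, -0.2335, 0.1276]
ee_rot: [3.141, 0.0, -1.571]
force: [0.1, 0.3, -0.2]
width: 0.0004
gripper_force: 0.1
```

```bash
python3 look.py
```

```text
t 20.7833 tcp [ 0.4164 -0.2335  0.1276] F [ 0.1  0.3 -0.2]
wrist tight_collar_index [ 0.4878 -0.2056  0.0768] ang 51 0.93
```

Emit:
move_arm --increments '[{"dx": 0,"dy": -0.0006,"dz": 0,"jaw": -1,"twist": 0},{"dx": 0,"dy": -0.0006,"dz": 0,"jaw": -1,"twist": 0},{"dx": 0,"dy": 0,"dz": 0,"jaw": -1,"twist": 0}]'

```text
t: 21.33
eef_pos: [0.4173, -0.2332, 0.1275]
ee_rot: [3.141, 0.0, -1.571]
force: [-2.9, -0.8, -0.6]
width: 0.0002
gripper_force: 1.4
```

Emit:
move_arm --increments '[{"dx": 0.00349,"dy": -0.00015,"dz": 0,"jaw": -1,"twist": 0},{"dx": 0.00346,"dy": -0.00046,"dz": 0,"jaw": -1,"twist": 0},{"dx": 0.00341,"dy": -0.00076,"dz": 0,"jaw": -1,"twist": 0},{"dx": 0.00333,"dy": -0.00105,"dz": 0,"jaw": -1,"twist": 0},{"dx": 0.00322,"dy": -0.00134,"dz": 0,"jaw": -1,"twist": 0}]'

```text
t: 21.75
eef_pos: [0.4216, -0.2506, 0.1276]
ee_rot: [-3.141, 0.0, -1.571]
force: [-0.4, 0.9, 0.3]
width: 0.0003
gripper_force: 0.6
```

```bash
python3 look.py
```

```text
t 21.75 tcp [ 0.4216 -0.2506  0.1276] F [-0.4  0.9  0.3]
wrist tight_collar_mid [ 0.4662 -0.2908 -0.0042]  0.52
top tight_collar_mid [ 4.695e-01 -2.833e-01 -3.000e-04]  0.43
```

Emit:
move_arm --increments '[{"dx": 0.0027,"dy": -0.0021,"dz": 0,"jaw": -1,"twist": 0},{"dx": 0.00294,"dy": -0.00188,"dz": 0,"jaw": -1,"twist": 0},{"dx": 0.00277,"dy": -0.00212,"dz": 0,"jaw": -1,"twist": 0},{"dx": 0.00257,"dy": -0.00236,"dz": 0,"jaw": -1,"twist": 0},{"dx": 0.00236,"dy": -0.00257,"dz": 0,"jaw": -1,"twist": 0},{"dx": 0.00212,"dy": -0.00277,"dz": 0,"jaw": -1,"twist": 0}]'

```text
t: 22.55
eef_pos: [0.4355, -0.2659, 0.1276]
ee_rot: [3.142, 0.0, -1.571]
force: [-0.9, 0.9, 1.0]
width: 0.0004
gripper_force: 0.6
```

Emit:
move_arm --increments '[{"dx": 0.00188,"dy": -0.00294,"dz": 0,"jaw": -1,"twist": 0},{"dx": 0.00161,"dy": -0.0031,"dz": 0,"jaw": -1,"twist": 0},{"dx": 0.00134,"dy": -0.00322,"dz": 0,"jaw": -1,"twist": 0},{"dx": 0.00105,"dy": -0.00333,"dz": 0,"jaw": -1,"twist": 0},{"dx": 0.00076,"dy": -0.00341,"dz": 0,"jaw": -1,"twist": 0},{"dx": 0.00046,"dy": -0.00346,"dz": 0,"jaw": -1,"twist": 0},{"dx": 0.00015,"dy": -0.00349,"dz": 0,"jaw": -1,"twist": 0}]'

```text
t: 23.13
eef_pos: [0.4583, -0.2737, 0.1279]
ee_rot: [3.141, -0.001, -1.57]
force: [-3.9, -8.8, 1.1]
width: 0.0008
gripper_force: 4.3
```

```bash
python3 look.py
python3 - <<'E'
from station import arm
import cv2
f=arm.grab_frame('top');cv2.imwrite('pics/top2.png',cv2.resize(f[170:280,230:380],(750,550)))
f=arm.grab_frame('wrist');cv2.imwrite('pics/w2.png',f)
E
```

```text
t 23.1333 tcp [ 0.4583 -0.2737  0.1279] F [-3.9 -8.8  1.1]
```

View pics/top2.png

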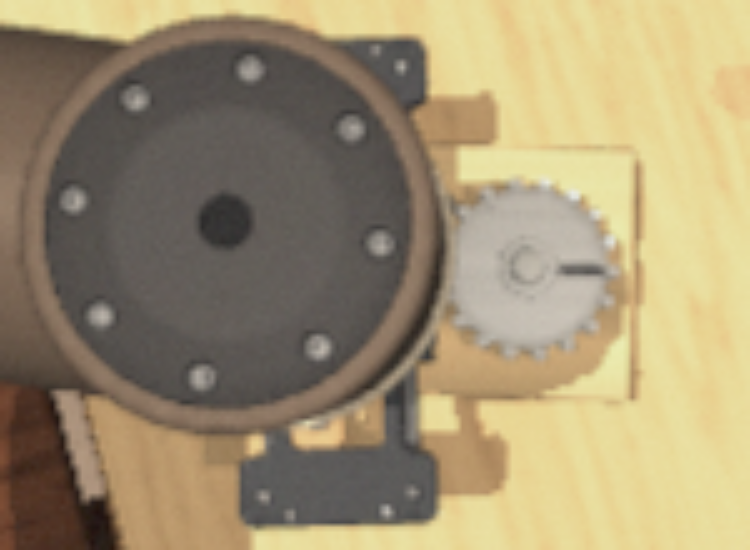

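Tight collar is hidden under the flange; the slack collar's bar (580,268) still points as before. Continue.

Emit:
move_arm --increments '[{"dx": 0,"dy": -0.0027,"dz": 0,"jaw": -1,"twist": 0},{"dx": 0,"dy": -0.0027,"dz": 0,"jaw": -1,"twist": 0},{"dx": 0,"dy": -0.0027,"dz": 0,"jaw": -1,"twist": 0},{"dx": 0,"dy": -0.0027,"dz": 0,"jaw": -1,"twist": 0},{"dx": 0,"dy": -0.0027,"dz": 0,"jaw": -1,"twist": 0},{"dx": 0,"dy": -0.0027,"dz": 0,"jaw": -1,"twist": 0},{"dx": 0,"dy": -0.0027,"dz": 0,"jaw": -1,"twist": 0},{"dx": 0,"dy": -0.0027,"dz": 0,"jaw": -1,"twist": 0},{"dx": 0,"dy": -0.0027,"dz": 0,"jaw": -1,"twist": 0},{"dx": 0,"dy": -0.0027,"dz": 0,"jaw": -1,"twist": 0},{"dx": 0,"dy": -0.0027,"dz": 0,"jaw": -1,"twist": 0},{"dx": 0,"dy": -0.0027,"dz": 0,"jaw": -1,"twist": 0}]'

```text
t: 24.53
eef_pos: [0.4917, -0.2739, 0.1282]
ee_rot: [-3.14, -0.002, -1.57]
force: [-0.0, -4.1, -0.4]
width: 0.0005
gripper_force: 2.1
```

Emit:
move_arm --increments '[{"dx": -0.00015,"dy": -0.00349,"dz": 0,"jaw": -1,"twist": 0},{"dx": -0.00046,"dy": -0.00346,"dz": 0,"jaw": -1,"twist": 0},{"dx": -0.00076,"dy": -0.00341,"dz": 0,"jaw": -1,"twist": 0},{"dx": -0.00105,"dy": -0.00333,"dz": 0,"jaw": -1,"twist": 0},{"dx": -0.00134,"dy": -0.00322,"dz": 0,"jaw": -1,"twist": 0},{"dx": -0.00161,"dy": -0.0031,"dz": 0,"jaw": -1,"twist": 0}]'

```text
t: 25.03
eef_pos: [0.5109, -0.2672, 0.1275]
ee_rot: [3.141, 0.0, -1.571]
force: [-0.7, -0.8, 0.0]
width: 0.0004
gripper_force: 0.6
```

```bash
python3 look.py
```

```text
t 25.0333 tcp [ 0.5109 -0.2672  0.1275] F [-0.7 -0.8  0. ]
wrist tight_collar_mid [ 0.6612 -0.2801 -0.0013]  0.27
top tight_collar_index [ 0.4492 -0.2349  0.0792] ang -155 0.57
top tight_collar_mid [ 0.4732 -0.2245  0.0605]  0.76
```

Emit:
move_arm --increments '[{"dx": -0.00188,"dy": -0.0027,"dz": 0,"jaw": -1,"twist": 0},{"dx": -0.00212,"dy": -0.0025,"dz": 0,"jaw": -1,"twist": 0},{"dx": -0.00236,"dy": -0.0023,"dz": 0,"jaw": -1,"twist": 0},{"dx": -0.00257,"dy": -0.0021,"dz": 0,"jaw": -1,"twist": 0},{"dx": -0.00277,"dy": -0.0019,"dz": 0,"jaw": -1,"twist": 0},{"dx": -0.00294,"dy": -0.00188,"dz": 0,"jaw": -1,"twist": 0}]'

```text
t: 25.83
eef_pos: [0.5243, -0.2526, 0.1277]
ee_rot: [-3.141, -0.0, -1.571]
force: [-1.0, -1.1, -0.2]
width: 0.0007
gripper_force: 0.6
```

Emit:
move_arm --increments '[{"dx": -0.0031,"dy": -0.00161,"dz": 0,"jaw": -1,"twist": 0},{"dx": -0.00322,"dy": -0.00134,"dz": 0,"jaw": -1,"twist": 0},{"dx": -0.00333,"dy": -0.00105,"dz": 0,"jaw": -1,"twist": 0}]'

```text
t: 26.08
eef_pos: [0.5285, -0.2429, 0.1278]
ee_rot: [-3.141, -0.0, -1.571]
force: [1.0, -2.5, -0.7]
width: 0.0004
gripper_force: 0.7
```

```bash
python3 look.py
```

```text
t 26.0833 tcp [ 0.5285 -0.2429  0.1278] F [ 1.  -2.5 -0.7]
wrist tight_collar_index [ 0.465  -0.2485  0.0764] ang -108 0.93
top tight_collar_index [ 0.4584 -0.245   0.0787] ang -125 0.85
top tight_collar_mid [ 0.4724 -0.2227  0.0598]  0.76
```

Emit:
move_arm --increments '[{"dx": -0.0034,"dy": -0.0005,"dz": 0,"jaw": -1,"twist": 0},{"dx": -0.00346,"dy": 0,"dz": 0,"jaw": -1,"twist": 0},{"dx": -0.003,"dy": 0.0005,"dz": 0,"jaw": -1,"twist": 0}]'

```text
t: 26.63
eef_pos: [0.5289, -0.2333, 0.1281]
ee_rot: [-3.14, -0.0, -1.571]
force: [4.8, -1.6, 0.3]
width: 0.0003
gripper_force: 2.6
```

```bash
python3 look.py;python3 - <<'E'
from station import arm
import cv2
f=arm.grab_frame('wrist');cv2.imwrite('pics/w3.png',f)
E
```

```text
t 26.6333 tcp [ 0.5289 -0.2333  0.1281] F [ 4.8 -1.6  0.3]
wrist tight_collar_index [ 0.4717 -0.2505  0.079 ] ang -93 0.8
top tight_collar_index [ 0.4666 -0.2505  0.0788] ang -103 0.74
top tight_collar_mid [ 0.4756 -0.223   0.0589]  0.78
```

View pics/w3.png

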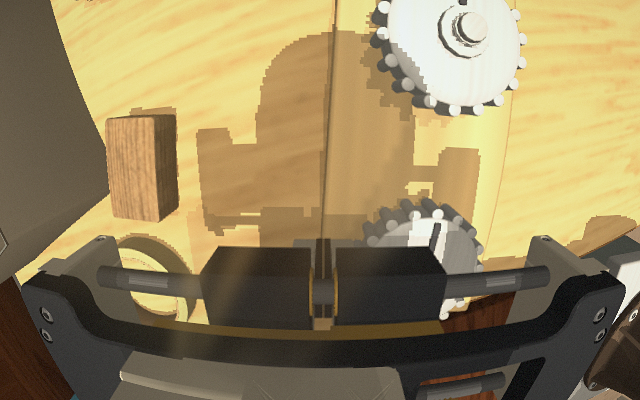

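Bar at about (437,240), close to target. Back away and look from the original viewpoint for a precise comparison.

Emit:
move_arm --increments '[{"dx": 0,"dy": -0.01,"dz": 0,"jaw": -1,"twist": 0},{"dx": 0,"dy": -0.01,"dz": 0,"jaw": -1,"twist": 0},{"dx": 0,"dy": 0,"dz": -0.041,"jaw": -1,"twist": 0},{"dx": 0,"dy": 0,"dz": -0.041,"jaw": -1,"twist": 0},{"dx": 0,"dy": 0,"dz": -0.041,"jaw": -1,"twist": 0},{"dx": 0,"dy": 0,"dz": -0.0415,"jaw": -1,"twist": 0},{"dx": -0.0235,"dy": 0.019,"dz": 0,"jaw": -1,"twist": 0},{"dx": -0.0235,"dy": 0.019,"dz": 0,"jaw": -1,"twist": 0},{"dx": -0.0235,"dy": 0.019,"dz": 0,"jaw": -1,"twist": 0},{"dx": -0.0235,"dy": 0.019,"dz": 0,"jaw": -1,"twist": 0},{"dx": 0,"dy": 0,"dz": 0,"jaw": -1,"twist": 0},{"dx": 0,"dy": 0,"dz": 0,"jaw": -1,"twist": 0}]'

```text
t: 27.98
eef_pos: [0.4714, -0.1385, 0.2926]
ee_rot: [3.141, 0.0, -1.569]
force: [-0.1, 0.4, 0.5]
width: 0.0005
gripper_force: 0.0
```

```bash
python3 look.py;python3 - <<'E'
from station import arm
import cv2,numpy as np
f=arm.grab_frame('wrist');cv2.imwrite('pics/w4.png',f)
a=cv2.imread('pics/wrist1.png')
g=np.hstack([cv2.resize(x[50:150,275:375],(400,400),interpolation=cv2.INTER_CUBIC) for x in(a,f)])
cv2.imwrite('pics/cmp.png',g)
for x in(a,f):
    m=(cv2.cvtColor(x,cv2.COLOR_BGR2GRAY)[66:140,288:362]<75)
    n,l,s,c=cv2.connectedComponentsWithStats(m.astype(np.uint8))
    for i in range(1,n):
        if s[i,4]>25:
            p=np.argwhere(l==i)[:,::-1].astype(np.float32);print(s[i],c[i]+[288,66],cv2.fitLine(p,2,0,.01,.01)[:2].ravel())
E
```

```text
t 27.9833 tcp [ 0.4714 -0.1385  0.2926] F [-0.1  0.4  0.5]
wrist tight_collar_index [ 0.4701 -0.2521  0.0762] ang -96 0.93
wrist tight_collar_mid [ 0.4728 -0.2257  0.0611]  0.8
top tight_collar_index [ 0.466  -0.2474  0.0794] ang -107 0.95
top tight_collar_mid [ 0.4763 -0.2229  0.06  ]  0.69
```

View pics/cmp.png

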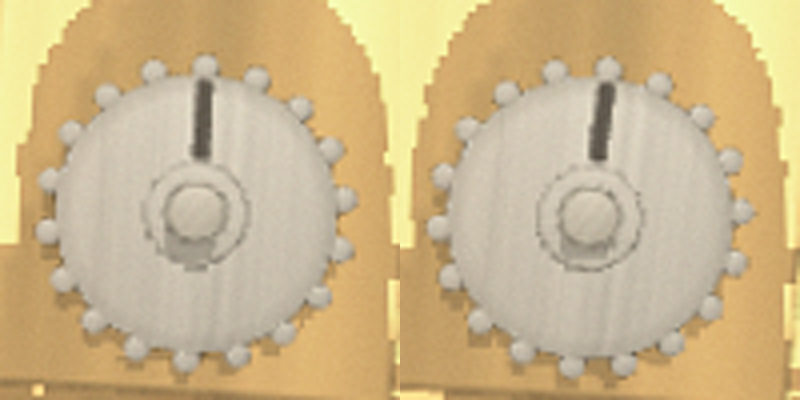

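Before (left) vs now (right): bar tilt about 2° vs 6°, i.e. about 4° short. One small finishing stroke on the +y face.

Emit:
move_arm --increments '[{"dx": 0,"dy": 0,"dz": 0.0411,"jaw": -1,"twist": 0},{"dx": 0,"dy": 0,"dz": 0.041,"jaw": -1,"twist": 0},{"dx": 0,"dy": 0,"dz": 0.041,"jaw": -1,"twist": 0},{"dx": 0,"dy": 0,"dz": 0.0415,"jaw": -1,"twist": 0},{"dx": 0,"dy": 0,"dz": 0,"jaw": -1,"twist": 0},{"dx": 0.01,"dy": 0,"dz": 0,"jaw": -1,"twist": 0},{"dx": 0.01,"dy": 0,"dz": 0,"jaw": -1,"twist": 0},{"dx": 0.01,"dy": 0,"dz": 0,"jaw": -1,"twist": 0},{"dx": 0.0045,"dy": 0,"dz": 0,"jaw": -1,"twist": 0},{"dx": 0,"dy": 0,"dz": 0,"jaw": -1,"twist": 0}]'

```text
t: 29.17
eef_pos: [0.4736, -0.1735, 0.1298]
ee_rot: [-3.136, 0.003, -1.573]
force: [0.7, 14.0, 5.0]
width: 0.0006
gripper_force: 7.4
```

Emit:
move_arm --increments '[{"dx": 0.0015,"dy": 0,"dz": 0,"jaw": -1,"twist": 0},{"dx": 0,"dy": 0.001,"dz": 0,"jaw": -1,"twist": 0},{"dx": 0,"dy": 0.001,"dz": 0,"jaw": -1,"twist": 0},{"dx": 0,"dy": 0.001,"dz": 0,"jaw": -1,"twist": 0},{"dx": 0,"dy": 0.001,"dz": 0,"jaw": -1,"twist": 0},{"dx": 0,"dy": 0,"dz": 0,"jaw": -1,"twist": 0}]'

```text
t: 29.67
eef_pos: [0.4704, -0.1739, 0.1301]
ee_rot: [-3.134, 0.003, -1.571]
force: [1.4, 18.3, 3.7]
width: 0.0006
gripper_force: 9.3
```

Emit:
move_arm --increments '[{"dx": -0.01,"dy": 0,"dz": 0,"jaw": -1,"twist": 0},{"dx": -0.013,"dy": 0,"dz": 0,"jaw": -1,"twist": 0},{"dx": -0.013,"dy": 0,"dz": 0,"jaw": -1,"twist": 0},{"dx": 0,"dy": -0.004,"dz": -0.041,"jaw": -1,"twist": 0},{"dx": 0,"dy": 0,"dz": -0.041,"jaw": -1,"twist": 0},{"dx": 0,"dy": 0,"dz": -0.041,"jaw": -1,"twist": 0},{"dx": 0,"dy": 0,"dz": -0.0415,"jaw": -1,"twist": 0},{"dx": 0,"dy": 0,"dz": 0,"jaw": -1,"twist": 0},{"dx": 0,"dy": 0,"dz": 0,"jaw": -1,"twist": 0},{"dx": 0,"dy": 0,"dz": 0,"jaw": -1,"twist": 0}]'

```text
t: 30.5
eef_pos: [0.4716, -0.1397, 0.2934]
ee_rot: [-3.139, 0.001, -1.572]
force: [-0.9, -1.0, -0.8]
width: 0.0002
gripper_force: 0.0
```

```bash
python3 look.py;python3 - <<'E'
from station import arm
import cv2,numpy as np
f=arm.grab_frame('wrist')
a=cv2.imread('pics/wrist1.png')
g=np.hstack([cv2.resize(x[50:150,275:375],(400,400),interpolation=cv2.INTER_CUBIC) for x in(a,f)])
cv2.imwrite('pics/cmp2.png',g)
for n in('slack_collar_mid','glue_stick','masking_tape','paint_tube','wood_block'):
    print(n,[d['position'] for d in arm.pinpoint('top',n)[:1]])
E
```

```text
t 30.5 tcp [ 0.4716 -0.1397  0.2934] F [-0.9 -1.  -0.8]
wrist tight_collar_index [ 0.4723 -0.2501  0.0775] ang -92 0.74
wrist tight_collar_mid [ 0.4758 -0.2226  0.0592]  0.81
top tight_collar_index [ 0.4705 -0.2481  0.0778] ang -96 0.67
top tight_collar_mid [ 0.475  -0.2218  0.0603]  0.62
slack_collar_mid [[0.4643, -0.352, 0.0669]]
glue_stick [[0.5441, -0.4831, 0.0001]]
masking_tape [[0.6899, -0.1654, 0.0044]]
paint_tube [[0.6702, -0.4401, -0.0021]]
wood_block [[0.6697, -0.2803, 0.0009]]
```

View pics/cmp2.png

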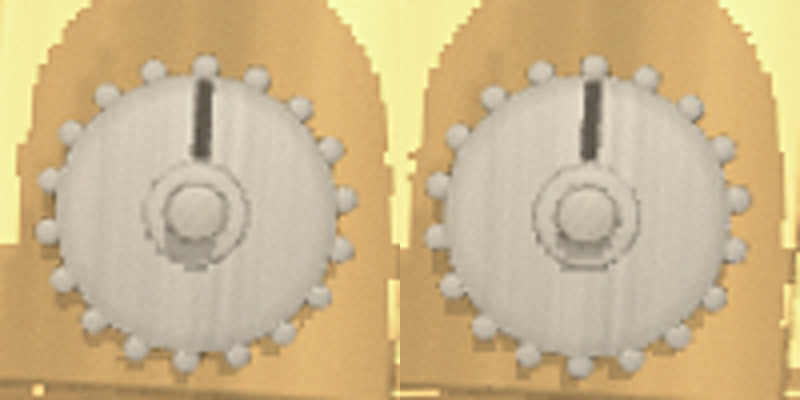

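The bar now matches the starting picture, the collar has been tracked through two turns, and everything else is unmoved.

```bash
python3 -c "
from station import arm
print(arm.job_done())"
```

```text
the job is handed in; nothing more can be done
None
```

I loosened the tight collar two full turns anticlockwise with the closed fingertip, its index bar is back in its starting direction to within about 1–2°, and the other collar and the loose things show no movement beyond the cameras' few-millimetre accuracy; the job is handed in at about 31 s.

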